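# Vent a marinating tank and take off its cap of unknown thread hand

### The arm

A 6-joint arm with a two-finger parallel gripper is mounted at the origin on the work surface. World frame = base frame: x ahead of the robot, y to its left, z up, the work surface at z = 0. Lengths are in mm, angles in rad, forces in N, time in s.
With the tool pointing down it reaches from about 275 to 1000 mm from the base axis. Payload 8.4 kg.
Tool frame: the origin (TCP) lies between the finger pads; the fingertips stand r.tips_ahead ahead of it and the grasp point (between the pads) lies 6 mm ahead of it (r.tips_ahead is the distance from the TCP to the fingertips, in mm); z points along the fingers, y is the line along which they close (so a half turn about z gives the same grasp; the last joint's range is limited). The gripper opens to 85 mm and grips with 20 to 120 N. Pads are 22 mm wide; open, the fingers measure 114 mm over their backs; the gripper's body (76 mm by 85 mm) begins 54 mm behind the grasp point. The pads swing forward as they close: fully open they stand 13 mm farther back than shut.
Start: joints at [1.339, 0.353, 1.633, -0, 1.155, -0.002], TCP at [142.363, 608.573, 256.281] pointing down, gripper open.
Joint ranges: [-2.63, 2.63], [-0.92, 2.1], [0.06, 2.66], [-1.3, 4.44], [0, 2.69], [-3.02, 3.02]. Speed limits (rad/s): [2.22, 2.22, 2.79, 3.14, 3.14, 3.14].

### API

Orientations are given as [roll, pitch, yaw] about the fixed x, y, z axes, in that order (R = Rz(yaw) Ry(pitch) Rx(roll)).
In Python, from rig import r gives the robot as it stands.
- The arm moves only by the tool carry_out, never from a script. Its arguments are lists of equal length, an entry for each row: "delta_pos": the shift along the tool's x, y, z in m, a list of three; "rot": the turn, a rotation vector about the tool's x, y, z in degrees, a list of three. A call has 1 to 8 rows; each row is the pose to reach, as a shift and turn from the pose commanded when the call began, along the tool's axes at that moment; what a row does not reach only later rows make up. A row lasts 1/8 s, in which the tool goes at most 62.5 mm and 10.7 degrees, less where a joint would pass 70% of its speed; a pose out of reach is approached as far as the arm can. A call with a gripper value outside its range is refused whole. "claw" is the finger opening in m, from 0 to 0.0854, set as the call begins (left out, the last holds). The fingers move at their own pace and stop on an object; "grip_force" is the grip in N (left out, the last holds). Time passes only in rows, so rows that repeat a pose let the fingers close. It gives the time, the measured TCP pose, the force, the opening and the grip force at its end, in the units of the state.
- r.sense(): the state, without advancing time (a new reading comes with each control period).
- r.grab_frame(name): name is "side" or "top"; returns the picture (384x512x3 uint8, blue, green, red); there is no depth.
- r.camera_info(name): a dict with "fx", "fy", "cx", "cy" (pixels), "distortion" ([k1, k2, p1, p2, k3] as OpenCV has them; the pictures are not rectified), "pose" (4x4, takes a point from camera to world coordinates). Camera axes: x right, y down, z forward; pixel columns grow to the right and rows downward; lengths in mm; the calibration is good to about 2 mm. A picture is of the moment at which its call begins. camera_info takes no time and is no camera call.
- r.sign_off(): hands the job in; it is judged then, once.
Trained networks look in the newest picture that a camera, given by its name, has taken for a name from the list of things; names that differ only in an ending like _2 or _b are one class to them, and where a whole thing is asked for, a point or a joint stands for the part that bears it (a point fixed in the world has none). Each returns a list of dicts, best first, with "p" (0 to 1); they miss things now and then, are a little off and sometimes report something else, mostly with a low value. They report only what shows in the picture. A call takes as long as a camera call. They do not tell look-alikes from the thing itself.
- r.recognise(thing, camera): "box" ([left, top, right, bottom] in pixels, round what is visible of it).
- r.cut_out(thing, camera): "mask" (384x512 bool, what is visible of it) and "box" ([left, top, right, bottom] in pixels, round what is visible of it).
The state is a dict: "clock": time; "qpos": joint angles; "qvel": joint speeds; "joint_efforts": joint torques, N m; "eef_pos": TCP position; "tcp_rot": TCP orientation; "contact_force": force on the tool from outside, world axes, zero at the start; "wrist_torque": the same for the moment, N m; "opening": opening from 0.0 (shut) to 1.0 (fully open); "grasp_force": force on a finger pad.
Only numpy, scipy, OpenCV 4.12 (cv2) and the standard library are available. Lean on these libraries where they do the work, as an engineer would, in place of code of your own. Each camera call takes 0.05 s, during which the arm holds its last target. There are 200 camera calls.

### The job

Vent the small steel marinating tank by pulling the black knob on its vent block all the way out, then push that knob fully home again. Only then take off the tank's cap: its quick thread may be left- or right-handed, so try which way it loosens, turn it that way until it is free and lift it off. Finish while still holding the cap upright and still, about 10 cm above its seat and right over the open mouth so that it drips back in; leave everything else on the counter where it is.

Things in the scene. Friction and masses are not known exactly. Their poses are not given: they have to be found in the camera images.
- tank: Fixed squat round steel tank, 170 mm diameter, shoulder 100 mm high, neck 72 mm outside and 60 mm inside, rim 132 mm above the counter. Origin: on the tank's axis at the counter; z up. On its -y side, centred at (0, -125 mm), is its vent block, 56 (x) by 50 (y) by 116 mm high with a 20 mm stub on top; the vent knob slides out of it along the tank's -y.
- mouth (a point): Centre of the neck's opening, on the tank's axis at the rim. Thread of the cap: either hand, unseen, changes from start to start. Turned the wrong way the cap meets a hard stop after 5 to 16 degrees. Turned the right way it goes easily (under 0.3 N m), without climbing, is free after 50 degrees and lifts straight out anywhere from 55 to 100 degrees. Before that it has only 2 mm of play upwards.
- vent (a joint): Slide of the vent knob in m: 0 is home (pushed in), 0.040 is fully out (away from the block, the tank's -y). It is detented: it stays at either end, takes about 7 N to move off it, and snaps to the far end once past the middle. It starts home.
- vent_knob (a point): Centre of the vent knob: a black cylinder of 26 mm diameter and 24 mm length with its axis along the tank's y, on a 10 mm rod, 95 mm above the counter. At home there is a 26 mm gap between the block and the knob's inner face (20 mm beyond a thin collar). Axes as the tank's. Can be pinched from above across the tank's x, free all around.
- cap: Loose steel cap, 0.35 to 0.65 kg, seated on the neck: flange of 76 mm diameter, 8 mm thick, with an upright round black grip of 36 mm diameter from 8 to 44 mm above the flange's underside. Origin: on the axis at the flange's underside; z up. A plug and cross lug reach 28 mm down into the neck. A small rib on the flange marks the cap's x, which starts within 3 degrees of the tank's x.
- cap_grip (a point): Where to grip the cap: centre of its round grip, on the axis, 28 mm above the flange's underside; any yaw will do. Forced against the stop, the grip slips in the fingers. Axes as the cap's.
- jar: Bystander: small closed jar, 42 mm diameter, 70 mm high, standing near the vent block. Origin at the centre of its underside.
- cutter: Bystander: steel ring cutter, 60 mm diameter, 35 mm high, on the robot's side of the vent block. Origin at the centre of its underside.
- bowl: Bystander: white bowl, 120 mm diameter, 50 mm high. Origin at the centre of its underside.
- pan: Bystander: shallow steel pan 170 by 230 by 30 mm. Origin at the centre of its underside.
- spatula: Bystander: spatula lying flat on the counter. Origin on its underside.
- bottle: Bystander: amber bottle, 60 mm diameter, 180 mm high. Origin at the centre of its underside.
- beaker: Bystander: white plastic beaker, 70 mm diameter, 80 mm high. Origin at the centre of its underside.
Things that resemble listed ones, but are neither listed nor needed, are in the scene too. What is shaped like the cap but yellow is not meant.

How it is judged (in metres and radians):
On the way, in this order (a step that is already met when the one before it is completed fails the run):
1. the vent knob is pulled fully out (value of joint vent above 0.034 m), for 0.1 s.
2. the vent knob is pushed fully home (value of joint vent below 0.005 m), for 0.1 s.
3. the cap is off the neck, in the fingers (z of cap in the frame of tank above 0.192 m and horizontal distance between cap and mouth below 0.06 m and contact force between cap and the fingers above 1 N and contact force between cap and tank below 0.2 N), for 0.2 s.
At the end, for the whole second after the job is handed in: The cap is held by the fingers, touching nothing of the tank, 60 to 160 mm above its seat, within 60 mm of the mouth's axis, within 0.3 rad of upright and still (under 0.04 m/s); the vent knob is home within 5 mm; no bystander has moved 40 mm or more (all of step 3 and z of cap in the frame of tank below 0.292 m and angle between cap's own z axis and vertical below 0.3 rad and linear speed of cap below 0.04 m/s and value of joint vent below 0.005 m and distance of each of jar, cutter, bowl, pan, spatula, bottle, beaker from where it was at the start of the episode below 0.04 m); the arm keeps its last pose, push and grip.
It fails at once if a bystander is knocked away or over (distance of any of jar, cutter, bowl, pan, spatula, bottle, beaker from where it was at the start of the episode above 0.06 m or angle between any of jar, bottle, beaker's own z axis and vertical above 0.6 rad).
It also fails if it takes over 64 s, if anything falls off the work surface, if the arm or the gripper's body presses on something with over 40 N, if the wrist force passes 120 N, or if a joint passes its speed limit or range.

## Working session

There is one attempt and no reset: what is moved stays moved. The work goes in short steps, Python scripts to look and compute and a tool call to move; the robot and the scene stay as the last step left them, time stands still between calls to the robot, and variables do not carry over. Pictures are saved under pics/ and viewed, at most 10 in all, crops included, and the job is handed in when it is done.

Besides the shell and the picture viewer there is one more tool, called after "Call:" as a command line: name --argument value ..., lists and objects as JSON in quotes. carry_out: Moves the arm, as the interface text tells. Its arguments: {"type":"object","properties":{"delta_pos":{"type":"array","items":{"type":"array","items":{"type":"number"}}},"rot":{"type":"array","items":{"type":"array","items":{"type":"number"}}},"claw":{"type":"number"},"grip_force":{"type":"number"}},"required":["delta_pos","rot"]}

```bash
mkdir -p pics; ls
python3 - <<'E'
from rig import r
import cv2,numpy as np
print(r.sense(), r.tips_ahead)
for c in("side","top"):
    im=r.grab_frame(c); cv2.imwrite(f"pics/{c}0.png",im)
    i=r.camera_info(c); print(c,{k:np.round(v,3).tolist() for k,v in i.items()})
    for t in("tank","cap","cap_grip","vent_knob","jar","cutter"):
        print(t,[(np.round(d["box"]).tolist(),round(d["p"],2)) for d in r.recognise(t,c)][:4])
E
```

```text
pics
{'clock': 0.0, 'qpos': array([ 1.33857450e+00,  3.53626251e-01,  1.63415863e+00,  1.51718551e-05,
        1.15520526e+00, -2.41309466e-03]), 'qvel': array([-0.00160201,  0.00091017,  0.00161728, -0.00111964, -0.00143324,
       -0.0004627 ]), 'joint_efforts': array([ 1.47751332e-03, -6.05264425e+01, -3.42070806e+01,  1.95151551e-04,
        9.24777036e-03,  1.23575671e-05]), 'eef_pos': array([142.26822457, 608.12386239, 255.5648578 ]), 'tcp_rot': array([-3.14019520e+00, -1.72440458e-05,  2.91177777e+00]), 'contact_force': array([ 0.51429332,  0.09904124, -0.02894791]), 'wrist_torque': array([-0.01175779, -0.01979401, -0.00368379]), 'grasp_force': 0.0, 'opening': 0.9965448074440092} 25.0
side {'fx': 487.011, 'fy': 487.011, 'cx': 256.518, 'cy': 184.678, 'distortion': [0.005, 0.0, 0.0, 0.0, 0.0], 'pose': [[0.938, -0.211, 0.275, 170.227], [-0.346, -0.6, 0.721, -984.409], [0.012, -0.771, -0.636, 1025.4], [0.0, 0.0, 0.0, 1.0]]}
tank [([233.0, 167.0, 312.0, 227.0], 0.64)]
cap [([248.0, 153.0, 272.0, 177.0], 0.86), ([233.0, 150.0, 252.0, 170.0], 0.61)]
cap_grip [([250.0, 154.0, 273.0, 1
[... 192 characters left out ...]
p {'fx': 462.296, 'fy': 462.296, 'cx': 255.026, 'cy': 193.427, 'distortion': [-0.102, 0.0, 0.0, 0.0, 0.0], 'pose': [[-0.057, -0.975, 0.215, 219.268], [-0.998, 0.055, -0.014, 40.199], [0.002, -0.215, -0.977, 1638.23], [0.0, 0.0, 0.0, 1.0]]}
tank [([208.0, 161.0, 286.0, 216.0], 0.9), ([151.0, 141.0, 173.0, 168.0], 0.43)]
cap [([219.0, 175.0, 240.0, 196.0], 0.66), ([171.0, 184.0, 192.0, 202.0], 0.59), ([87.0, 153.0, 150.0, 210.0], 0.32)]
cap_grip [([169.0, 185.0, 190.0, 202.0], 0.79), ([220.0, 170.0, 242.0, 194.0], 0.56)]
vent_knob [([271.0, 157.0, 284.0, 171.0], 0.44)]
jar [([358.0, 180.0, 391.0, 210.0], 0.66), ([244.0, 147.0, 258.0, 161.0], 0.46)]
cutter [([272.0, 208.0, 274.0, 213.0], 0.59)]
```

Run:
```python
import cv2
a=cv2.imread("pics/top0.png")[100:260,140:400]; cv2.imwrite("pics/top0c.png",cv2.resize(a,None,fx=3,fy=3,interpolation=cv2.INTER_CUBIC))
a=cv2.imread("pics/side0.png")[130:260,200:350]; cv2.imwrite("pics/side0c.png",cv2.resize(a,None,fx=4.5,fy=4.5,interpolation=cv2.INTER_CUBIC))
```

```text
(no output)
```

View pics/top0c.png

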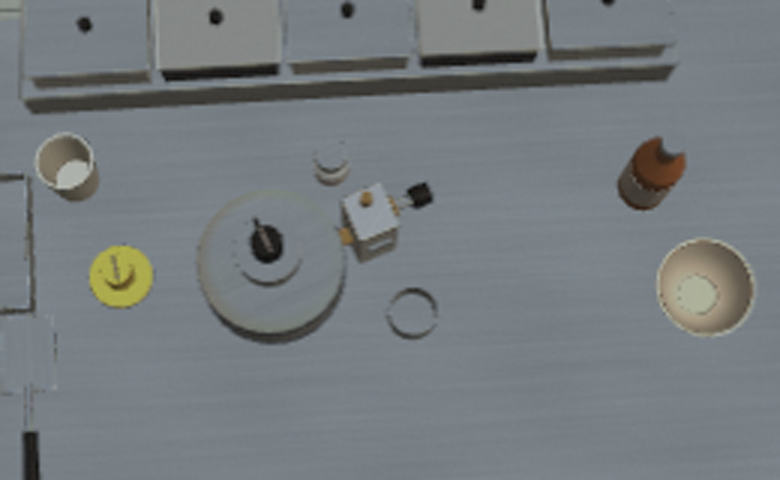

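View pics/side0c.png

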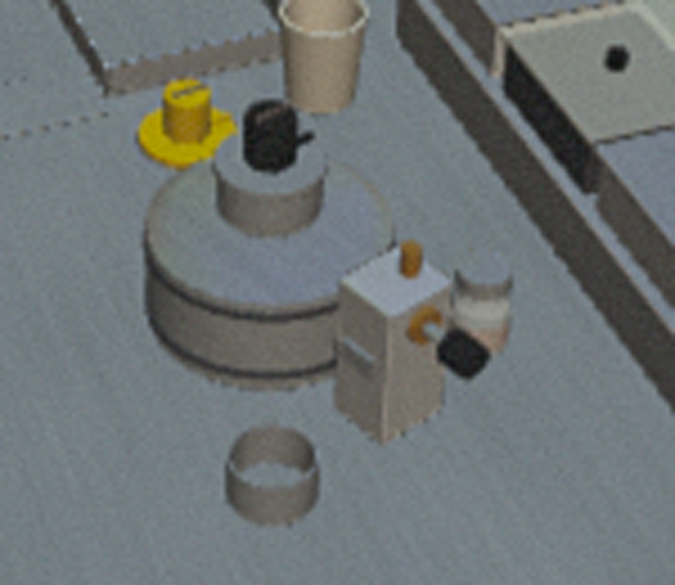

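View pics/top0.png

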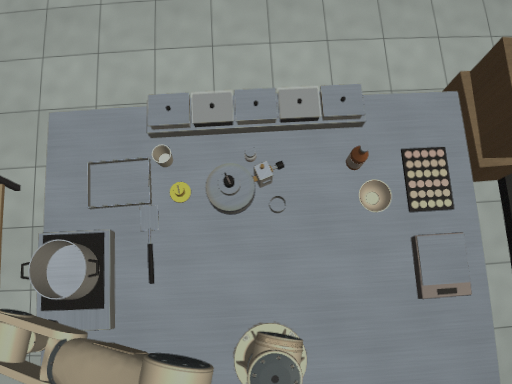

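The top view shows the tank at full-picture (230,186), its black cap grip at (229,181), and the vent block with the knob at (280,165), pointing right and slightly up. The jar is at (250,154) and the cutter at (278,204). The yellow decoy is at (180,192). The side view agrees: knob (303,208), grip (260,160).

```bash
cat > h.py <<'E'
from rig import r
import cv2,numpy as np
def ray(c,uv):
    i=r.camera_info(c);K=np.array([[i["fx"],0,i["cx"]],[0,i["fy"],i["cy"]],[0,0,1]])
    p=cv2.undistortPoints(np.array([[uv]],float),K,np.array(i["distortion"]))[0,0]
    P=np.array(i["pose"]);return P[:3,3],P[:3,:3]@[p[0],p[1],1]
def onz(c,uv,z):
    o,d=ray(c,uv);return (o+d*(z-o[2])/d[2])
def tri(a,b):
    (o1,d1),(o2,d2)=ray("side",a),ray("top",b)
    s=np.linalg.lstsq(np.c_[d1,-d2],o2-o1,rcond=None)[0]
    p,q=o1+s[0]*d1,o2+s[1]*d2;return (p+q)/2,np.linalg.norm(p-q)
def dark(im,box,t=60):
    x0,y0,x1,y1=box;m=(im[y0:y1,x0:x1].max(2)<t).astype(np.uint8)
    n,l,st,ce=cv2.connectedComponentsWithStats(m);k=1+np.argmax(st[1:,4])
    return ce[k]+[x0,y0],st[k]+[x0,y0,0,0,0]
def proj(c,X):
    i=r.camera_info(c);K=np.array([[i["fx"],0,i["cx"]],[0,i["fy"],i["cy"]],[0,0,1]]);P=np.linalg.inv(np.array(i["pose"]))
    return cv2.projectPoints(np.atleast_2d(X).astype(float),cv2.Rodrigues(P[:3,:3])[0],P[:3,3],K,np.array(i["distortion"]))[0][:,0]
E
python3 - <<'E'
from h import *
s=cv2.imread("pics/side0.png");t=cv2.imread("pics/top0.png")
for n,bs,bt,z in(("knob",(294,198,314,218),(272,155,290,175),95),("grip",(250,148,272,172),(220,172,240,192),156)):
    a,sa=dark(s,bs);b,sb=dark(t,bt)
    print(n,a,sa,b,sb,"tri",tri(a,b),"side",onz("side",a,z),"top",onz("top",b,z))
for n,uv,z in (("blocktop c",(140+370/3,100+210/3),116),("jar",(140+331/3,100+160/3),70),("cutter",(140+412/3,100+312/3),18)): print(n,onz("top",uv,z))
for n,uv,z in (("stub",(200+411/4.5,130+245/4.5),136),("jar",(200+485/4.5,130+275/4.5),70),("cutter",(200+272/4.5,130+475/4.5),18)): print(n,onz("side",uv,z))
print("stubtop",onz("top",(140+366/3,100+198/3),130))
E
```

```text
knob [302.1375 208.1625] [297 203  12  11  80] [279.51162791 164.58139535] [276 161   8   8  43] tri (array([656.54025399, -72.25401334,  95.91368916]), np.float64(1.3027372766222893)) side [657.72423367 -71.31730094  95.        ] top [656.13767523 -72.16797115  95.        ]
grip [259.72611465 160.38853503] [254 153  15  15 157] [228.58333333 181.30952381] [224 175  10  13  84] tri (array([592.22183904, 103.92110585, 156.59984678]), np.float64(2.619508578813321)) side [593.91239808 104.80786728 156.        ] top [591.0457463  104.17840766 156.        ]
blocktop c [634.1066306 -14.1974394 116.       ]
jar [710.3277564   26.44452439  70.        ]
cutter [532.46199402 -60.02601072  18.        ]
stub [648.87125982  -8.5864706  136.        ]
jar [718.93808232  17.87463596  70.        ]
cutter [535.74111634 -62.88571714  18.        ]
stubtop [644.55362802 -10.04013451 130.        ]
```

```bash
cat >> h.py <<'E'
from scipy.spatial.transform import Rotation as R
def go(xyz,yaw):
    s=r.sense();A=R.from_euler("xyz",s["tcp_rot"]);B=R.from_euler("xyz",[np.pi,0,np.radians(yaw)])
    print("dpos",np.round(A.inv().apply(np.array(xyz)-s["eef_pos"])/1000,4).tolist(),"rot",np.round(np.degrees((A.inv()*B).as_rotvec()),2).tolist())
    return s
E
python3 -c "
from h import *
go([657,-72,200],110.2)"
```

```text
dpos [-0.6561, -0.5455, 0.0563] rot [0.01, -0.0, 56.63]
```

Call:
carry_out --delta_pos '[[-0.041, -0.034, 0], [-0.087, -0.072, 0], [-0.133, -0.111, 0], [-0.18, -0.15, 0], [-0.227, -0.189, 0], [-0.274, -0.228, 0], [-0.321, -0.267, 0], [-0.368, -0.306, 0]]' --rot '[[0, 0, 7], [0, 0, 14], [0, 0, 21], [0, 0, 28], [0, 0, 35], [0, 0, 42], [0, 0, 49], [0, 0, 56.6]]' --claw 0.06

```text
clock: 1.7
eef_pos: [432.1, 225.2, 256.7]
tcp_rot: [3.141, -0.0, 1.92]
contact_force: [0.5, 1.1, 0.4]
opening: 0.704
grasp_force: 0.0
```

```bash
python3 -c "
from h import *
print(go([657,-72,230],110.2)['eef_pos'])"
```

```text
dpos [-0.3562, 0.1097, 0.0267] rot [0.06, -0.01, -0.2]
[432.08763521 225.16399152 256.68513   ]
```

Call:
carry_out --delta_pos '[[-0.057, 0.018, 0], [-0.113, 0.035, 0], [-0.169, 0.052, 0], [-0.225, 0.069, 0], [-0.281, 0.087, 0.01], [-0.33, 0.102, 0.02], [-0.356, 0.11, 0.027], [-0.356, 0.11, 0.027]]' --rot '[[0, 0, 0], [0, 0, 0], [0, 0, 0], [0, 0, 0], [0, 0, 0], [0, 0, 0], [0, 0, 0], [0, 0, 0]]'

```text
clock: 2.7
eef_pos: [657.5, -70.3, 228.2]
tcp_rot: [-3.14, -0.001, 1.922]
contact_force: [-0.8, 1.2, 0.2]
opening: 0.701
grasp_force: 0.0
```

```bash
python3 -c "
from h import *
print(go([657,-72,101],110.2)['eef_pos'])
d=np.array([.345,-.938]);c=np.array([592,104.])
s=r.grab_frame('side');p=[]
for k in range(0,1):
  print(proj('side',[[656.8,-72,95],[592.2,104,156]]))
cv2.imwrite('pics/side1.png',cv2.resize(s[120:270,190:390],None,fx=4,fy=4,interpolation=cv2.INTER_CUBIC))"
```

```text
dpos [-0.0016, -0.0009, 0.1272] rot [-0.07, -0.04, -0.07]
[657.47173082 -70.25523269 228.24541406]
[[301.94003638 208.38814781]
 [259.28395173 160.65455766]]
```

View pics/side1.png

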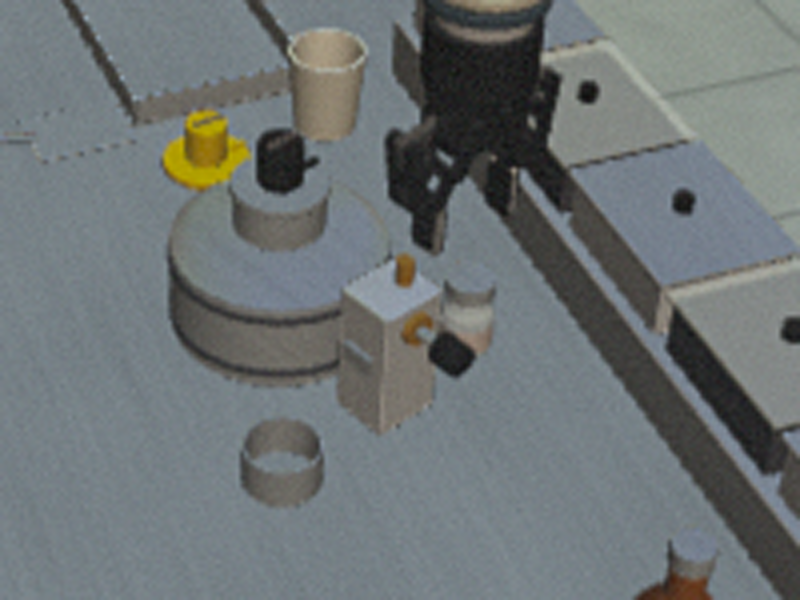

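The gripper hangs right above the knob: tips midway at crop (465,225), knob at (452,352). I'll descend.

Call:
carry_out --delta_pos '[[-0.002, -0.001, 0.03], [-0.002, -0.001, 0.06], [-0.002, -0.001, 0.085], [-0.002, -0.001, 0.105], [-0.002, -0.001, 0.12], [-0.002, -0.001, 0.127], [-0.002, -0.001, 0.127]]' --rot '[[0, 0, 0], [0, 0, 0], [0, 0, 0], [0, 0, 0], [0, 0, 0], [0, 0, 0], [0, 0, 0]]'

```text
clock: 3.62
eef_pos: [657.1, -71.3, 102.2]
tcp_rot: [-3.141, -0.0, 1.924]
contact_force: [-0.0, 0.0, -0.3]
opening: 0.704
grasp_force: 0.0
```

Call:
carry_out --delta_pos '[[0, 0, 0], [0, 0, 0], [0, 0, 0], [0, 0, 0], [0, 0, 0], [0, 0, 0]]' --rot '[[0, 0, 0], [0, 0, 0], [0, 0, 0], [0, 0, 0], [0, 0, 0], [0, 0, 0]]' --claw 0.015 --grip_force 60

```text
clock: 4.38
eef_pos: [656.9, -71.8, 103.3]
tcp_rot: [-3.141, 0.0, 1.924]
contact_force: [-3.0, -1.7, 5.5]
opening: 0.287
grasp_force: 58.4
```

Call:
carry_out --delta_pos '[[-0.008, 0, 0], [-0.016, 0, 0], [-0.024, 0, 0], [-0.032, 0, 0], [-0.039, 0, 0], [-0.041, 0, 0], [-0.041, 0, 0]]' --rot '[[0, 0, 0], [0, 0, 0], [0, 0, 0], [0, 0, 0], [0, 0, 0], [0, 0, 0], [0, 0, 0]]'

```text
clock: 5.25
eef_pos: [670.7, -109.5, 103.2]
tcp_rot: [-3.141, -0.001, 1.923]
contact_force: [-5.9, 2.9, 8.1]
opening: 0.283
grasp_force: 59.4
```

```bash
python3 -c "
from h import *
s=r.grab_frame('side')
cv2.imwrite('pics/side2.png',cv2.resize(s[150:250,240:370],None,fx=5,fy=5,interpolation=cv2.INTER_CUBIC))"
```

```text
(no output)
```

View pics/side2.png

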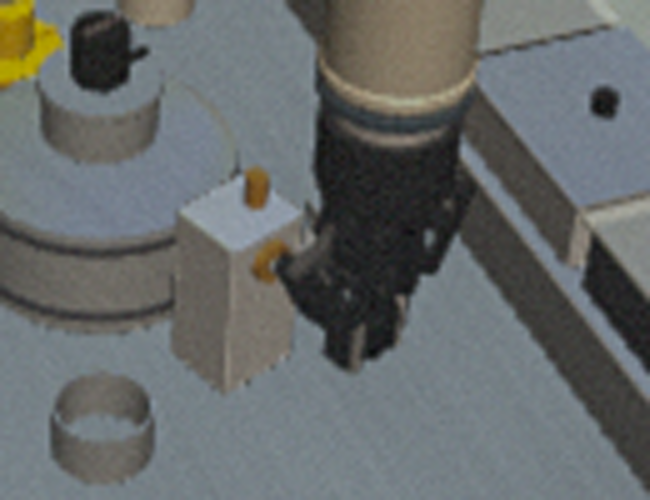

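The gripper moved out 40 mm with the fingers still closed on the knob (grip opening unchanged), below and right of the brass collar at (268,262). I'll push it back.

Call:
carry_out --delta_pos '[[0.008, 0, 0], [0.016, 0, 0], [0.024, 0, 0], [0.032, 0, 0], [0.039, 0, 0], [0.043, 0, 0], [0.043, 0, 0]]' --rot '[[0, 0, 0], [0, 0, 0], [0, 0, 0], [0, 0, 0], [0, 0, 0], [0, 0, 0], [0, 0, 0]]'

```text
clock: 6.18
eef_pos: [656.8, -71.6, 103.3]
tcp_rot: [3.141, 0.004, 1.925]
contact_force: [-0.9, -10.3, 3.1]
opening: 0.283
grasp_force: 59.1
```

Call:
carry_out --delta_pos '[[-0.001, 0, 0], [-0.001, 0, 0], [-0.001, 0, 0], [-0.001, 0, 0]]' --rot '[[0, 0, 0], [0, 0, 0], [0, 0, 0], [0, 0, 0]]' --claw 0.06

```text
clock: 6.68
eef_pos: [656.8, -70.3, 102.3]
tcp_rot: [3.142, -0.0, 1.924]
contact_force: [0.5, 1.4, 0.4]
opening: 0.703
grasp_force: 0.0
```

Call:
carry_out --delta_pos '[[0, 0, -0.02], [0, 0, -0.05], [0, 0, -0.09], [0, 0, -0.13], [0, 0, -0.16], [0, 0, -0.16]]' --rot '[[0, 0, 0], [0, 0, 0], [0, 0, 0], [0, 0, 0], [0, 0, 0], [0, 0, 0]]'

```text
clock: 7.42
eef_pos: [658.3, -70.6, 266.8]
tcp_rot: [3.136, 0.003, 1.924]
contact_force: [0.6, 1.0, 0.1]
opening: 0.706
grasp_force: 0.0
```

```bash
python3 -c "
from h import *
s=r.grab_frame('side');a,sa=dark(s,(294,195,320,225));print(a,sa,proj('side',[[656.8,-72,95],[592.2,104,156]]),onz('side',a,95))
cv2.imwrite('pics/side3.png',cv2.resize(s[120:270,190:390],None,fx=4,fy=4,interpolation=cv2.INTER_CUBIC))
go([592.5,104,235],110.2)"
```

```text
[302.19512195 208.13414634] [297 203  12  11  82] [[301.94003638 208.38814781]
 [259.28395173 160.65455766]] [657.92851972 -71.26258841  95.        ]
dpos [0.1862, -0.0006, 0.0294] rot [0.18, 0.09, 0.04]
```

View pics/side3.png

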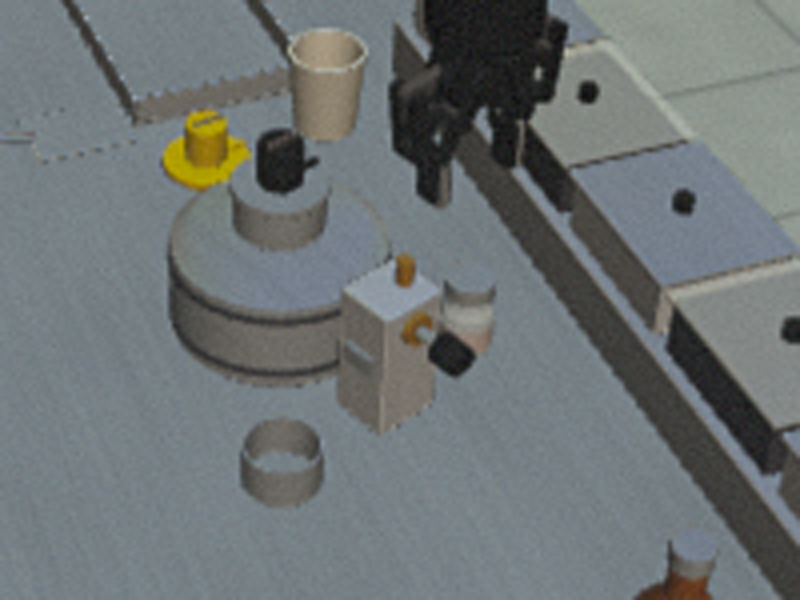

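The knob is back at its starting pixel (302.2,208.1), so it is home; everything else is unmoved. Next is the cap.

Call:
carry_out --delta_pos '[[0.03, -0.0005, 0], [0.08, -0.0005, 0], [0.13, -0.0005, 0.01], [0.17, -0.0005, 0.02], [0.186, -0.0005, 0.029], [0.186, -0.0005, 0.029], [0.186, -0.0005, 0.029]]' --rot '[[0, 0, 0], [0, 0, 0], [0, 0, 0], [0, 0, 0], [0, 0, 0], [0, 0, 0], [0, 0, 0]]' --claw 0.075

```text
clock: 8.35
eef_pos: [592.5, 102.9, 233.4]
tcp_rot: [3.141, 0.0, 1.923]
contact_force: [0.4, -0.8, 0.0]
opening: 0.875
grasp_force: 0.0
```

```bash
python3 -c "
from h import *
s=go([592.5,104,170],110.2);print(s['eef_pos'],s['qpos'])"
```

```text
dpos [0.0011, 0.0004, 0.0634] rot [0.01, 0.03, 0.0]
[592.50064734 102.87710014 233.37832415] [ 1.69656886e-01  3.38953277e-01  1.70832780e+00 -4.96704614e-04
  1.09411928e+00 -1.82704405e-01]
```

Call:
carry_out --delta_pos '[[0.001, 0, 0.02], [0.001, 0, 0.04], [0.001, 0, 0.056], [0.001, 0, 0.063], [0.001, 0, 0.063]]' --rot '[[0, 0, 0], [0, 0, 0], [0, 0, 0], [0, 0, 0], [0, 0, 0]]'

```text
clock: 8.98
eef_pos: [591.7, 104.4, 170.1]
tcp_rot: [-3.141, -0.0, 1.924]
contact_force: [0.1, 0.4, -0.4]
opening: 0.878
grasp_force: 0.0
```

Call:
carry_out --delta_pos '[[0, 0, 0], [0, 0, 0], [0, 0, 0], [0, 0, 0], [0, 0, 0], [0, 0, 0]]' --rot '[[0, 0, 0], [0, 0, 0], [0, 0, 0], [0, 0, 0], [0, 0, 0], [0, 0, 0]]' --claw 0.025 --grip_force 50

```text
clock: 9.72
eef_pos: [592.3, 105.0, 171.2]
tcp_rot: [3.14, 0.0, 1.924]
contact_force: [0.5, 0.7, 5.3]
opening: 0.408
grasp_force: 49.9
```

```bash
python3 -c "
from h import *
s=r.sense();print(s['eef_pos'],s['wrist_torque'],s['contact_force'])"
```

```text
[592.26307215 105.03894886 171.20776293] [ 0.09048311 -0.08523283  0.03645896] [0.46468754 0.68256822 5.28661564]
```

Gripped (opening ≈35 mm). Try counter-clockwise (tool −z) by 20°, a little at a time.

Call:
carry_out --delta_pos '[[0, 0, 0], [0, 0, 0], [0, 0, 0], [0, 0, 0], [0, 0, 0]]' --rot '[[0, 0, -6], [0, 0, -12], [0, 0, -18], [0, 0, -22], [0, 0, -22]]'

```text
clock: 10.35
eef_pos: [594.8, 104.6, 171.6]
tcp_rot: [3.136, 0.005, 2.308]
contact_force: [9.7, -1.9, -0.2]
opening: 0.406
grasp_force: 50.3
```

```bash
python3 -c "
from h import *
s=r.sense();print(s['tcp_rot'],s['wrist_torque'],s['contact_force'])"
```

```text
[3.13601548 0.00459643 2.3078372 ] [-0.46328891 -1.67899403 -0.59305049] [ 9.70388065 -1.94420559 -0.19882022]
```

Wrist torque 0.6 N·m exceeds the easy-turn limit, so this looks like the stop; I'll try the other way and compare.

Call:
carry_out --delta_pos '[[0, 0, 0], [0, 0, 0], [0, 0, 0], [0, 0, 0], [0, 0, 0], [0, 0, 0], [0, 0, 0], [0, 0, 0]]' --rot '[[0, 0, 7], [0, 0, 14], [0, 0, 21], [0, 0, 28], [0, 0, 35], [0, 0, 42], [0, 0, 48], [0, 0, 48]]'

```text
clock: 11.35
eef_pos: [592.2, 104.2, 171.3]
tcp_rot: [3.14, 0.001, 1.469]
contact_force: [0.1, -3.9, 7.5]
opening: 0.404
grasp_force: 51.1
```

```bash
python3 -c "
from h import *
s=r.sense();print(s['tcp_rot'],s['wrist_torque'],s['contact_force'])"
```

```text
[3.14009348e+00 8.08901374e-04 1.46891793e+00] [-0.7507914   0.29954076 -0.11305034] [ 0.08901777 -3.88282842  7.5083212 ]
```

Clockwise goes easily (0.11 N·m, 26° past the start), so it loosens clockwise. Continue 38°.

Call:
carry_out --delta_pos '[[0, 0, 0], [0, 0, 0], [0, 0, 0], [0, 0, 0], [0, 0, 0], [0, 0, 0], [0, 0, 0]]' --rot '[[0, 0, 7], [0, 0, 14], [0, 0, 21], [0, 0, 28], [0, 0, 35], [0, 0, 38], [0, 0, 38]]'

```text
clock: 12.22
eef_pos: [591.3, 104.7, 171.3]
tcp_rot: [3.142, 0.0, 0.807]
contact_force: [-4.3, -1.9, 10.2]
opening: 0.404
grasp_force: 51.4
```

```bash
python3 -c "
from h import *
s=r.sense();print(s['tcp_rot'],s['wrist_torque'],s['contact_force'])
s=r.grab_frame('side')
cv2.imwrite('pics/side4.png',cv2.resize(s[130:200,220:300],None,fx=8,fy=8,interpolation=cv2.INTER_CUBIC))"
```

```text
[3.14156773e+00 4.28559762e-04 8.06638487e-01] [-0.20649275  0.85295833  0.03100186] [-4.26582116 -1.88788352 10.16023003]
```

View pics/side4.png

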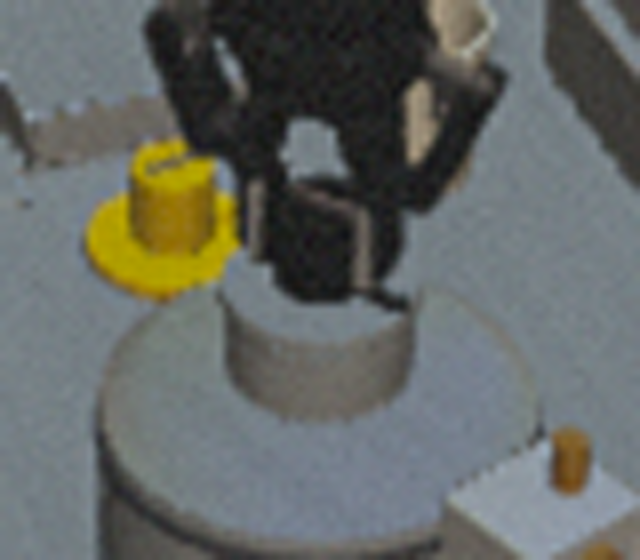

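The rib now shows at crop (390,297), clearly turned clockwise; fingers still hold the grip. Compute its angle.

```bash
python3 -c "
from h import *
for u in ((390,297),(403,304)):
  p=onz('side',(220+u[0]/8,130+u[1]/8),142)-[593,104,0];print(p,np.degrees(np.arctan2(p[1],p[0]))-20)"
```

```text
[ 21.35327624 -22.0328818  142.        ] -65.89741400613138
[ 24.36097688 -27.6228182  142.        ] -68.59044665908301
```

Call:
carry_out --delta_pos '[[0, 0, 0], [0, 0, -0.002], [0, 0, -0.005], [0, 0, -0.008], [0, 0, -0.008]]' --rot '[[0, 0, 8], [0, 0, 8], [0, 0, 8], [0, 0, 8], [0, 0, 8]]'

```text
clock: 12.9
eef_pos: [591.2, 104.7, 178.1]
tcp_rot: [-3.141, 0.001, 0.668]
contact_force: [-1.1, -0.5, -5.7]
opening: 0.408
grasp_force: 50.4
```

Force equals the cap's weight (~0.58 kg), so it is free. Lift on.

Call:
carry_out --delta_pos '[[0, 0, -0.01], [0, 0, -0.025], [0, 0, -0.043], [0, 0, -0.06], [0, 0, -0.077], [0, 0, -0.088], [0, 0, -0.092], [0, 0, -0.092]]' --rot '[[0, 0, 0], [0, 0, 0], [0, 0, 0], [0, 0, 0], [0, 0, 0], [0, 0, 0], [0, 0, 0], [0, 0, 0]]'

```text
clock: 13.9
eef_pos: [591.5, 104.8, 270.2]
tcp_rot: [-3.142, 0.0, 0.667]
contact_force: [0.5, -0.8, -6.5]
opening: 0.407
grasp_force: 50.6
```

Call:
carry_out --delta_pos '[[0, 0, 0], [0, 0, 0], [0, 0, 0], [0, 0, 0], [0, 0, 0]]' --rot '[[0, 0, 0], [0, 0, 0], [0, 0, 0], [0, 0, 0], [0, 0, 0]]'

```text
clock: 14.52
eef_pos: [591.6, 104.8, 270.2]
tcp_rot: [3.142, 0.0, 0.667]
contact_force: [-0.1, 0.7, -6.4]
opening: 0.405
grasp_force: 50.6
```

```bash
python3 -c "
from h import *
s=r.grab_frame('side')
cv2.imwrite('pics/side5.png',cv2.resize(s[90:250,190:390],None,fx=3.7,fy=3.7,interpolation=cv2.INTER_CUBIC))"
```

```text
(no output)
```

View pics/side5.png

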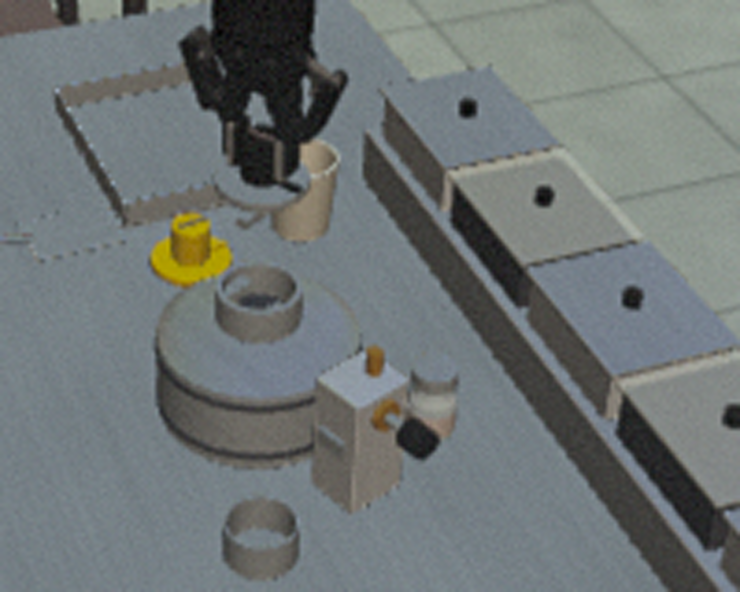

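The cap at crop (262,185) hangs upright above the open neck (258,290). The knob at (417,437) is home, and the bystanders are in place.

```bash
python3 -c "
from rig import r
print(r.sign_off())"
```

```text
the job is handed in; nothing more can be done
None
```

The job is handed in: the tank was vented, the knob pushed home, and the cap, which loosened clockwise, is held upright and still about 10 cm above the open mouth; no bystander looked moved in the last picture, and no verdict came back.

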